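# Bolt the needle tester's turntable against its spring catch

### The arm

A 7-joint arm with a two-finger parallel gripper is mounted at the origin on the work surface. World frame = base frame: x ahead of the robot, y to its left, z up, the work surface at z = 0. Lengths are in m, angles in rad, forces in N, time in s.
With the tool pointing down it reaches from about 0.35 to 0.9 m from the base axis. Payload 8.1 kg.
Tool frame: the origin (TCP) lies midway between the tips of the shut fingers; the grasp point (between the pads) lies 19 mm behind it; z points along the fingers, y is the direction in which the jaws open and shut (so a half turn about z gives the same grasp; the last joint's range is limited). The gripper opens to 92 mm and grips with 3 to 60 N. Pads are 19 mm wide; open, the fingers measure 130 mm over their backs; the gripper's body (75 mm by 190 mm) begins 47 mm behind the grasp point.
Start: joints at [1.184, 0.434, 0.025, 1.573, -0.012, 1.134, -0.075], TCP at [0.175, -0.6, 0.192] pointing down, gripper open.
Joint ranges: [-2.62, 2.62], [-0.44, 2.09], [-1.27, 1.32], [0.08, 2.57], [-1.32, 4.46], [0.12, 2], [-2.74, 2.74]. Speed limits (rad/s): [2.22, 2.22, 3.01, 3.01, 3.14, 3.14, 3.14].

### API

Orientations are given as a rotation vector (axis times angle).
In Python, from cell import monitor, get_image, get_calibration, workorder, look_for, masks_of gives the robot as it stands.
- The arm moves only by the shell command python3 -m crank 'ROWS' [FORCE]. ROWS is JSON, a list of rows, each a list of 3 entries, a list of its own where there are three numbers: the shift along the tool's x, y, z in cm, then the turn about the tool's z in degrees, then the closure in counts, from 0 (fully open) to 255 (shut). A call has 1 to 5 rows; each row shifts and turns the commanded pose from where the row before left it, along the tool's axes as they then stand; what a row does not reach is not made up. A row lasts 1/10 s, in which the tool goes at most 50 mm and 8.59 degrees, less where a joint would pass 70% of its speed; a pose out of reach is approached as far as the arm can. A call with a gripper value outside its range is refused whole. The fingers move at their own pace and stop on an object; FORCE is the grip in N (left out, the last holds). Time passes only in rows, so rows that do not move let the fingers close. It gives the time, the measured TCP pose, the force and the opening at its end, in the units of the state.
- monitor.observe(): the state, without advancing time (a new reading comes with each control period).
- get_image(name): name is "side" or "top" or "wrist"; returns (picture, depth): 420x560x3 uint8, red, green, blue; 420x560 float32, m along the optical axis (not along the pixel's ray), 0 where there is no reading.
- get_calibration(name): a dict with "fx", "fy", "cx", "cy" (pixels), "D" ([k1, k2, p1, p2, k3] as OpenCV has them; the pictures are not rectified), "R" (3x3) and "t" (3): a world point X has camera coordinates R X + t. Camera axes: x right, y down, z forward; pixel columns grow to the right and rows downward; lengths in m; the calibration is good to about 2 mm. A picture is of the moment at which its call begins: read the wrist's pose just before it. get_calibration takes no time and is no camera call; for the wrist camera it gives the pose at the moment of the call.
- workorder.sign_off(): hands the job in, once; it reports no verdict.
Trained networks look in the newest picture that a camera, given by its name, has taken for a name from the list of things; names that differ only in an ending like _2 or _b are one class to them, and where a whole thing is asked for, a point or a joint stands for the part that bears it (a point fixed in the world has none). Each returns a list of dicts, best first, with "score" (0 to 1); they miss things now and then, are a little off and sometimes report something else, mostly with a low value. They report only what shows in the picture. A call takes as long as a camera call.
- look_for(label, camera): "location" ([x, y, z] in m, in world coordinates, good to about 4 mm: the middle of the surface that is visible of it).
- masks_of(label, camera): "region" (420x560 bool, what is visible of it).
The state is a dict: "clock": time; "joints": joint angles; "dq": joint speeds; "joint_efforts": joint torques, N m; "position": TCP position; "ee_rot": TCP orientation; "force": force on the tool from outside, world axes, zero at the start; "ft_torque": the same for the moment, N m; "width": opening from 0.0 (shut) to 1.0 (fully open).
Only numpy, scipy, OpenCV 4.12 (cv2) and the standard library are available. Lean on these libraries where they do the work, as an engineer would, in place of code of your own. Each camera call takes 0.05 s, during which the arm holds its last target.

### The job

Lock the turntable of the needle tester: with one fingertip press the long ribbed spring catch down and keep it down, while the other fingertip pushes the bolt by its upright paddle, toward the turntable, until the bolt is fully home. Only then let the catch spring back up, and take the hand away from everything. Nothing is to be picked up: leave the mould on the glass and all the other loose things where they stand.

Things in the scene. Friction and masses are not known exactly. Their poses are not given: they have to be found in the camera images.
- tester: Fixed tester. Origin on the table under the latch; z up; offsets below are in this frame. Blue base plate 12 mm thick, x -95..95, y -120..410 mm. Catch line at x -30, bolt line at x +30: fingers closing along x straddle them. Behind (-y of) the paddle only bare base plate. Turntable 150 mm across at y 215, glass top 46 mm high; C-frame 320 mm high, its head from y 170 on.
- catch (a joint): Spring catch, metres pressed down: 0 up, 0.010 fully down on its stop. About 3 N to start, 8 N fully down; springs up when let go. A lug on its side stands between the bolt's side teeth (10 mm pitch): the bolt slides freely only while the catch is down more than 0.006; let up in mid-travel it blocks the bolt.
- catch_top (a point): Centre of the catch's flat top (moves with it), at tester (-30, -20) mm, 40 mm above the table when up, 30 fully down. Steel plate with flat cross ribs, 30 mm wide (x), 100 mm long (y, along the bolt). Press anywhere on it; a fingertip can slide along it while pressing. Axes as the tester's.
- bolt (a joint): Bolt travel in metres along the tester's +y: 0 withdrawn, 0.040 fully home against its stop, in the fork on the turntable rim. Starts at 0 to 0.0012, with about 1 mm of play while the catch is up. About 3 N to slide; stays where it is left.
- paddle (a point): On the rear (-y) face of the bolt's upright paddle, the face to push toward +y; moves with the bolt. Steel, 30 mm wide (x), 8 thick (y), from 18 to 64 mm above the table, at the rear end of a 13 mm square bar. This point: 52 mm above the table, tester (+30, -34) mm withdrawn, (+30, +6) home. Axes as the tester's.
- mould_mid (a point): Loose grey round mould with its dark specimen, 82 mm across and 40 mm high, on the turntable's glass; point at its centre. Leave alone.
- weight_mid (a point): Small loose brass weight with a knob, 28 mm across, 36 mm high, standing on the base plate beside the bolt guides; point 15 mm above its underside. Leave alone.
- spare_mould_mid (a point): Empty loose grey mould ring, 80 mm across, 40 mm high, on the table; point at its centre. Leave alone.
- oil_bottle_mid (a point): Loose white bottle, 50 mm across, 120 mm high; point at its centre. Leave alone.
- tin_mid (a point): Loose sample tin, 66 mm across, 60 mm high; point at its centre. Leave alone.
- spatula_grip (a point): Loose spatula lying on the table; point on its handle. Leave alone.
- screwdriver_grip (a point): Loose screwdriver lying on the table; point on its handle. Leave alone.

How it is judged:
By the outcome, as a careful person would: the job done as asked, in the order asked, and still so for the second after the job is handed in, with the robot touching nothing.
It also fails if it takes over 45 s, if anything falls off the work surface, if the arm or the gripper's body presses on something with over 40 N, if the wrist force passes 120 N, or if a joint passes its speed limit or range.

## Working session

There is one attempt and no reset: what is moved stays moved. The work goes in short steps, Python scripts to look and compute and a shell command to move; the robot and the scene stay as the last step left them, time stands still between calls to the robot, and variables do not carry over. Pictures are saved under pics/ and viewed, and the job is handed in when it is done.

```bash
ls; mkdir -p pics; python3 - <<'E'
from cell import monitor,get_image,get_calibration,look_for
import cv2
s=monitor.observe();print({k:s[k] for k in ['clock','position','ee_rot','force','width']})
for n in ['top','side']:
    p,d=get_image(n);cv2.imwrite(f'pics/{n}0.png',p[:,:,::-1])
    c=get_calibration(n);print(n,c)
    for l in ['catch_top','paddle','weight_mid','mould_mid','tester']:
        r=look_for(l,n);print(l,[(x['score'],x['location']) for x in r[:2]])
E
```

```text
pics
{'clock': 0.0, 'position': array([ 0.17475559, -0.59946169,  0.19073861]), 'ee_rot': array([-3.10848182e+00, -4.43897747e-01,  6.07625252e-04]), 'force': array([-0.27282984,  0.10886809, -0.64564365]), 'width': 1.0027699077849281}
top {'fx': 379.41157368454503, 'fy': 379.41157368454503, 'cx': 282.0861667754711, 'cy': 214.87288581311233, 'D': array([-0.02372532,  0.        ,  0.        ,  0.        ,  0.        ]), 'R': array([[-0.02649992, -0.9995214 , -0.0159601 ],
       [-0.99716635,  0.02755522, -0.06999982],
       [ 0.07040611,  0.01405988, -0.99741932]]), 't': array([-0.04817355,  0.57321635,  0.74381367])}
catch_top [(0.8, [0.4966, -0.2179, 0.0388])]
paddle [(0.83, [0.551, -0.1818, 0.0329])]
weight_mid [(0.58, [0.5795, -0.0963, 0.031])]
mould_mid [(0.63, [0.4895, -0.0195, 0.0844])]
tester [(0.73, [0.4797, 0.0104, 0.3181]), (0.29, [0.4898, -0.0203, 0.0847])]
side {'fx': 421.94385435075736, 'fy': 421.94385435075736, 'cx': 276.5291523637344, 'cy': 208.36996850200669, 'D': array([-0.06330844,  0.        ,  0.        ,  0.        ,  0.        ]), 'R': array([[-0.64772894,  0.76181081,  0.00956599],
       [ 0.54164011,  0.46928647, -0.6974211 ],
       [-0.53579213, -0.44655851, -0.71659772]]), 't': array([ 0.41085575, -0.20253315,  1.09964037])}
catch_top [(0.58, [0.504, -0.2124, 0.0422]), (0.49, [0.551, -0.1884, 0.0373])]
paddle [(0.83, [0.5482, -0.1857, 0.0365])]
weight_mid [(0.55, [0.5846, -0.0959, 0.0369])]
mould_mid [(0.76, [0.5011, 0.0291, 0.0863])]
tester [(0.86, [0.5303, 0.0833, 0.2109])]
```

View pics/top0.png

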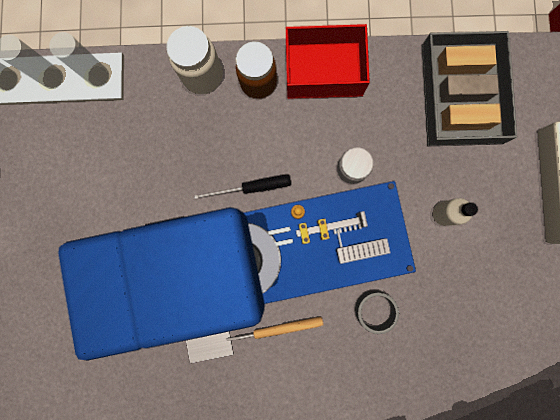

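View pics/side0.png

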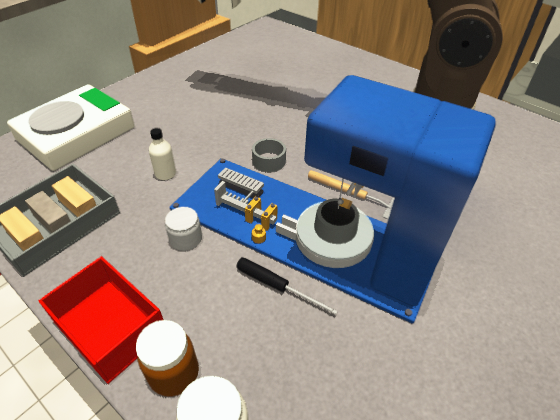

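```bash
cat > h.py <<'E'
import numpy as np,cv2
from cell import monitor,get_image,get_calibration,look_for,masks_of
def cloud(n):
    c=get_calibration(n);p,d=get_image(n)
    K=np.array([[c['fx'],0,c['cx']],[0,c['fy'],c['cy']],[0,0,1]])
    v,u=np.mgrid[0:420,0:560]
    q=cv2.undistortPoints(np.stack([u,v],-1).reshape(-1,1,2).astype(np.float64),K,c['D']).reshape(420,560,2)
    X=np.dstack([q[...,0]*d,q[...,1]*d,d])
    W=(X-c['t'])@c['R']
    W[d<=0]=np.nan
    return p,d,W
def proj(P,n):
    c=get_calibration(n)
    K=np.array([[c['fx'],0,c['cx']],[0,c['fy'],c['cy']],[0,0,1]])
    return cv2.projectPoints(np.array(P,float).reshape(-1,3),cv2.Rodrigues(np.array(c['R']))[0],np.array(c['t']),K,np.array(c['D']))[0].reshape(-1,2)
E
python3 - <<'E'
from h import *
for n in ['top','side']:
    p,d,W=cloud(n)
    hsv=cv2.cvtColor(p,cv2.COLOR_RGB2HSV)
    blue=(hsv[...,0]>100)&(hsv[...,0]<125)&(hsv[...,1]>120)
    m=blue&(abs(W[...,2]-0.012)<0.008)
    P=W[m];print(n,'plate z',np.median(P[:,2]),m.sum())
    r=cv2.minAreaRect((P[:,:2]*1000).astype(np.float32));print(r,cv2.boxPoints(r))
    # catch
    for l in ['catch_top','paddle']:
        r=masks_of(l,n)
        if r:
            P=W[r[0]['region']];P=P[np.isfinite(P[:,0])]
            print(l,r[0]['score'],len(P),np.percentile(P[:,2],[5,25,50,75,95]))
    w=look_for('weight_mid',n)
    R=(W[...,0]>.42)&(W[...,0]<.62)&(W[...,1]>-.3)&(W[...,1]<-.12)
    c=R&(W[...,2]>.034)&(W[...,2]<.047)
    k,lab,st,ce=cv2.connectedComponentsWithStats(c.astype(np.uint8))
    for i in range(1,k):
        if st[i,4]>25:
            P=W[lab==i];print('comp',st[i],P.mean(0),cv2.minAreaRect((P[:,:2]*1000).astype(np.float32)))
    c=R&(W[...,2]>.052)&(W[...,2]<.075);P=W[c];print('paddle top',len(P),P.mean(0) if len(P) else '',np.ptp(P,axis=0) if len(P) else '')
E
```

```text
top plate z 0.011288028553257256 10679
((612.3655395507812, -297.58013916015625), (308.7028503417969, 686.22705078125), 28.5157413482666) [[ 312.93665   -69.778496]
 [ 640.5415   -672.7566  ]
 [ 911.79443  -525.3818  ]
 [ 584.1896     77.59631 ]]
catch_top 0.79 783 [0.03672849 0.03831531 0.03935716 0.04029391 0.0415544 ]
paddle 0.95 616 [0.01041758 0.03395061 0.03561564 0.03702233 0.06248921]
comp [327 212  36  22 287] [ 0.54947086 -0.18669099  0.03632578] ((547.0475463867188, -186.04373168945312), (30.15937042236328, 66.82014465332031), 17.268268585205078)
comp [312 225   9   8  54] [ 0.5413759  -0.12952894  0.03617186] ((541.6307983398438, -128.922607421875), (12.336037635803223, 16.287063598632812), 9.674842834472656)
comp [337 238  53  25 800] [ 0.49746023 -0.21913214  0.03928288] ((503.2001037597656, -218.85906982421875), (43.6333122253418, 98.56839752197266), 9.454577445983887)
paddle top 85 [ 0.55350562 -0.20108864  0.05970962] [0.0455197  0.08456627 0.01369571]
side plate z 0.01160352428956294 8547
((496.8890075683594, -52.304595947265625), (194.7993927001953, 528.4505004882812), 10.530848503112793) [[ 352.83875  189.66898]
 [ 449.42096 -329.88065]
 [ 640.9393  -294.27817]
 [ 544.35706  225.27145]]
catch_top 0.65 577 [0.0319903  0.03805181 0.03948972 0.04038143 0.04133863]
paddle 0.88 611 [0.02388183 0.03240152 0.03579678 0.03782881 0.06287022]
comp [215 168  49  41 769] [ 0.51582347 -0.20806302  0.038585  ] ((526.387939453125, -213.16729736328125), (91.97003936767578, 101.84957885742188), 11.603641510009766)
comp [245 208  18   8  82] [ 0.54982285 -0.13323548  0.03805769] ((548.511474609375, -132.38296508789062), (18.090394973754883, 31.09803009033203), 74.49349975585938)
paddle top 97 [ 0.55699613 -0.20282911  0.05910925] [0.04835322 0.08667601 0.01361882]
```

```bash
python3 -m crank '[[[3.7,-2,0],0,141],[[3.7,-2,0],0,141],[[3.7,-2,0],0,141],[[3.7,-2,0],0,141],[[3.7,-2,0],0,141]]' 30; python3 -m crank '[[[3.7,-2,0],0,141],[[3.7,-2,0],0,141],[[3.7,-2,0],0,141],[[3.7,-2,0],0,141],[[0,0,0],-8.5,141]]'; python3 -m crank '[[[0,0,0],-8.5,141],[[0,0,0],-8.5,141],[[0,0,0],-8.5,141],[[0,0,0],-8.5,141],[[0,0,0],-8.5,141]]'
python3 -m crank '[[[0,0,0],-8.5,141],[[0,0,0],-8.5,141],[[0,0,0],-8.5,141],[[0,0,0],-8.5,141],[[0,0,0],0,141]]'
```

```text
clock: 1.5
position: [0.3256, -0.451, 0.1917]
ee_rot: [3.11, 0.444, 0.0]
force: [0.3, -0.5, 0.5]
width: 0.614
clock: 2.0
position: [0.4497, -0.3277, 0.1918]
ee_rot: [-3.064, -0.685, -0.005]
force: [-0.2, 0.3, -0.3]
width: 0.448
clock: 2.5
position: [0.4443, -0.334, 0.1916]
ee_rot: [2.61, 1.748, -0.0]
force: [0.4, -0.3, 0.3]
width: 0.445
clock: 3.0
position: [0.4442, -0.3342, 0.1915]
ee_rot: [1.99, 2.431, 0.0]
force: [1.0, 0.1, -0.4]
width: 0.446
```

```bash
python3 - <<'E'
from h import *
s=monitor.observe();print({k:s[k] for k in ['clock','position','ee_rot','force','width','joints']})
R=cv2.Rodrigues(np.array(s['ee_rot']))[0];print(R)
for n in ['top','side','wrist']:
    p,d,W=cloud(n);cv2.imwrite(f'pics/{n}1.png',p[:,:,::-1])
E
```

```text
{'clock': 3.0, 'position': array([ 0.44418278, -0.33415646,  0.19153892]), 'ee_rot': array([1.99025677e+00, 2.43067273e+00, 1.67006377e-04]), 'force': array([ 1.04499881,  0.11939429, -0.39877321]), 'width': 0.44588099585781876, 'joints': array([ 0.85571009,  0.35845153, -0.40878995,  1.71763642,  0.15719285,
        1.09782214,  0.59685244])}
[[-1.97283446e-01  9.80346485e-01  1.05835016e-04]
 [ 9.80346490e-01  1.97283441e-01  5.07570991e-05]
 [ 2.88800476e-05  1.13768522e-04 -9.99999993e-01]]
```

View pics/wrist1.png

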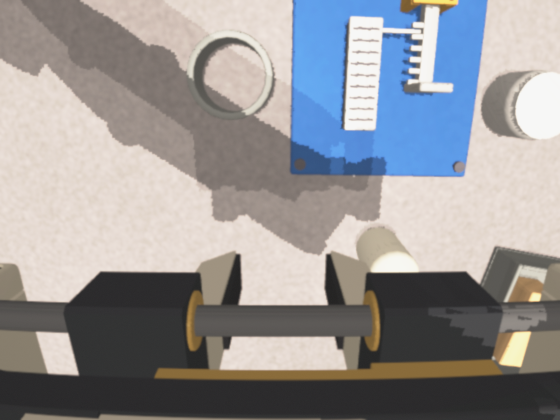

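View pics/side1.png

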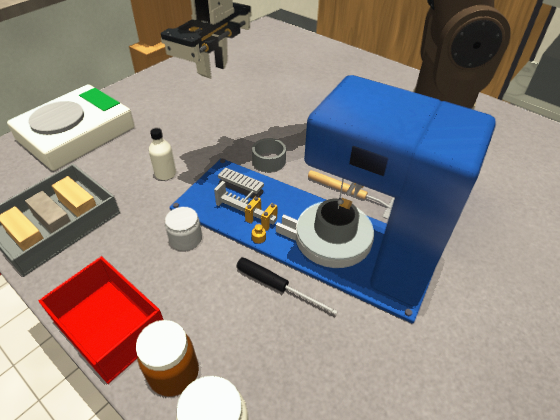

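The wrist view shows the catch at about (363,73) px, the paddle at (436,87), and the plate's rear edge at row 175. The view is clear, so I'll measure the tester's pose from it.

```bash
python3 - <<'E'
from h import *
p,d,W=cloud('wrist')
hsv=cv2.cvtColor(p,cv2.COLOR_RGB2HSV)
blue=(hsv[...,0]>100)&(hsv[...,0]<125)&(hsv[...,1]>120)
m=blue&(abs(W[...,2]-0.012)<0.008);m[:,:280]=0;m[190:]=0
m=cv2.morphologyEx(m.astype(np.uint8),cv2.MORPH_OPEN,np.ones((3,3)))>0
P=W[m];print('plate z',np.median(P[:,2]),len(P))
# edges: rear row edge; left and right edges via first/last blue
def fit(pts):
    pts=np.array(pts);vx,vy,x,y=cv2.fitLine(pts.astype(np.float32),cv2.DIST_HUBER,0,.01,.01).ravel();return np.array([vx,vy]),np.array([x,y])
L=[];Rr=[];B=[]
for v in range(5,160,3):
    u=np.where(m[v])[0]; L.append(W[v,u[0],:2]);Rr.append(W[v,u[-1],:2])
for u in range(310,450,3):
    v=np.where(m[:,u])[0]; B.append(W[v[-1],u,:2])
ls={}
for n,q in zip('LRB',(L,Rr,B)):
    dd,x=fit(q);print(n,np.degrees(np.arctan2(dd[1],dd[0])),x);ls[n]=(dd,x)
def inter(a,b):
    t=np.linalg.solve(np.c_[a[0],-b[0]],b[1]-a[1]);return a[1]+t[0]*a[0]
cl,cr=inter(ls['L'],ls['B']),inter(ls['R'],ls['B']);print('corners',cl,cr,np.linalg.norm(cl-cr))
mid=(cl+cr)/2
R=(W[...,0]>.42)&(W[...,0]<.62)&(W[...,1]>-.3)&(W[...,1]<-.12)
c=R&(W[...,2]>.030)
k,lab,st,ce=cv2.connectedComponentsWithStats(c.astype(np.uint8))
for i in range(1,k):
    if st[i,4]>40:
        P=W[lab==i];print('comp',st[i],P.mean(0),np.percentile(P[:,2],[5,50,95]),cv2.minAreaRect((P[:,:2]*1000).astype(np.float32)))
c=R&(W[...,2]>.060)&(W[...,2]<.07);P=W[c];print('paddle top',len(P),P.mean(0),cv2.minAreaRect((P[:,:2]*1000).astype(np.float32)))
E
```

```text
plate z 0.012577632587350356 24395
L -79.49788 [ 0.43601847 -0.23789458]
R -79.645874 [ 0.61653197 -0.19259141]
B 10.137787 [ 0.5673342  -0.30634362]
corners [ 0.4525133  -0.32687446] [ 0.6351014  -0.29422632] 0.18548398
comp [ 343    0  115  131 6294] [ 0.51627896 -0.20424265  0.04088004] [0.03499019 0.0401934  0.06170168] ((525.2858276367188, -206.3101806640625), (91.46314239501953, 117.5284423828125), 8.741469383239746)
comp [  346   264   214    88 11244] [ 0.48000332 -0.29309311  0.31069235] [0.2981584  0.31133781 0.31728359] ((486.3859558105469, -290.9549255371094), (64.94662475585938, 18.085960388183594), 0.19158796966075897)
comp [ 486  371   74   46 2234] [ 0.48949402 -0.29874179  0.33096264] [0.32638309 0.33089657 0.33568534] ((490.3065185546875, -298.6778564453125), (18.639896392822266, 3.4272375106811523), 9.372035026550293)
paddle top 323 [ 0.55692119 -0.21852701  0.06410019] ((557.5350341796875, -218.42575073242188), (30.377765655517578, 7.76400089263916), 10.11267375946045)
```

```bash
python3 -m crank '[[[0,0,0],1,141],[[2.3,3.4,0],0,141],[[2.4,3.4,0],0,141],[[2.3,3.45,0],0,141],[[0,0,0],0,141]]' ; python3 -m crank '[[[0,0,4],0,141],[[0,0,4],0,141],[[0,0,3],0,141],[[0,0,0],0,141],[[0,0,0],0,141]]'
python3 - <<'E'
from h import *
s=monitor.observe();print({k:s[k] for k in ['clock','position','force','width','joints']})
R=cv2.Rodrigues(np.array(s['ee_rot']))[0];print(np.degrees(np.arctan2(R[1,1],R[0,1])))
p0=np.array(s['position']);o=np.array([.5227,-.1946]);a=np.radians(10.4);e=np.array([[np.cos(a),np.sin(a)],[-np.sin(a),np.cos(a)]])
print('tester',e@(p0[:2]-o))
for n in ['top','side','wrist']:
    p,d,W=cloud(n);cv2.imwrite(f'pics/{n}2.png',p[:,:,::-1])
    if n=='side': cv2.imwrite('pics/side2z.png',cv2.resize(p[60:280,130:400,::-1],None,fx=2.8,fy=2.7,interpolation=cv2.INTER_CUBIC))
E
```

```text
clock: 3.7
position: [0.537, -0.2403, 0.1918]
ee_rot: [2.006, 2.417, 0.007]
force: [0.5, 0.1, -0.2]
width: 0.447
clock: 4.2
position: [0.5327, -0.247, 0.0821]
ee_rot: [-2.015, -2.41, 0.0]
force: [0.6, -0.5, 0.4]
width: 0.445
{'clock': 4.2, 'position': array([ 0.53271309, -0.24696883,  0.08205367]), 'force': array([ 0.55230481, -0.45753208,  0.43745222]), 'width': 0.4450641266905732, 'joints': array([ 0.62670405,  0.52144193, -0.40278087,  1.76750827,  0.25106416,
        0.90389223,  0.29330745])}
10.194268607367759
tester [ 0.00039501 -0.05331604]
```

View pics/side2z.png

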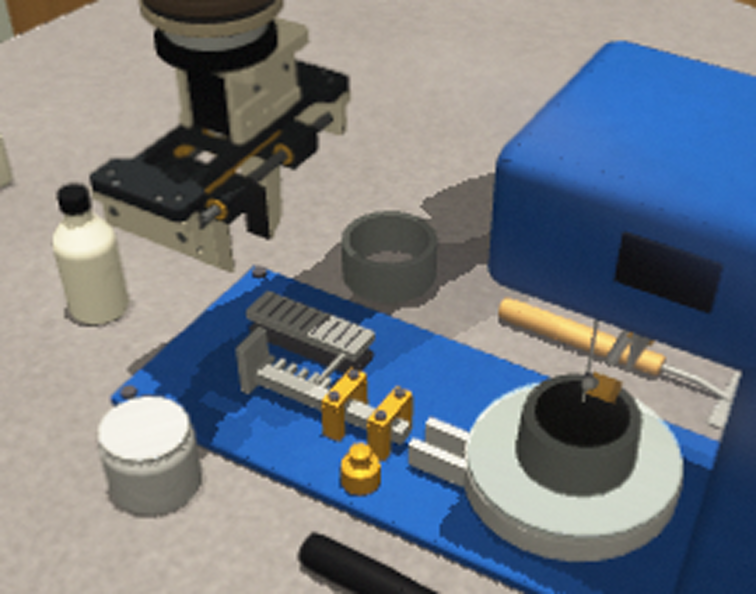

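View pics/wrist2.png

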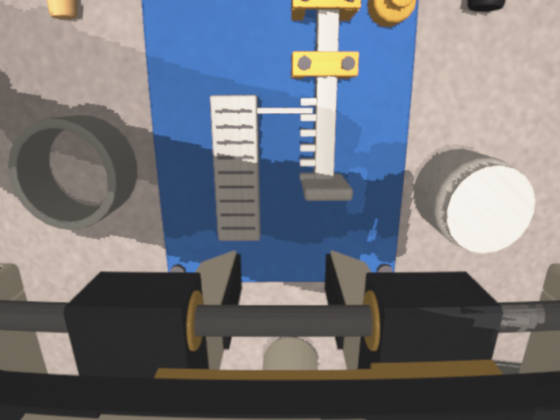

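```bash
python3 -m crank '[[[0,0,2],0,141],[[0,0,1.4],0,141],[[0,0,0],0,141],[[0,0,0],0,141]]'
python3 - <<'E'
from h import *
s=monitor.observe();print({k:s[k] for k in ['clock','position','force','width']})
p,d,W=cloud('side');cv2.imwrite('pics/side3z.png',cv2.resize(p[90:240,130:330,::-1],None,fx=4,fy=4,interpolation=cv2.INTER_CUBIC))
E
```

```text
clock: 4.75
position: [0.5328, -0.2469, 0.0479]
ee_rot: [2.014, 2.411, -0.0]
force: [0.8, -0.2, 1.0]
width: 0.449
{'clock': 4.75, 'position': array([ 0.53280353, -0.24692108,  0.04794938]), 'force': array([ 0.77080453, -0.19092402,  1.02519533]), 'width': 0.4493553791392957}
```

View pics/side3z.png

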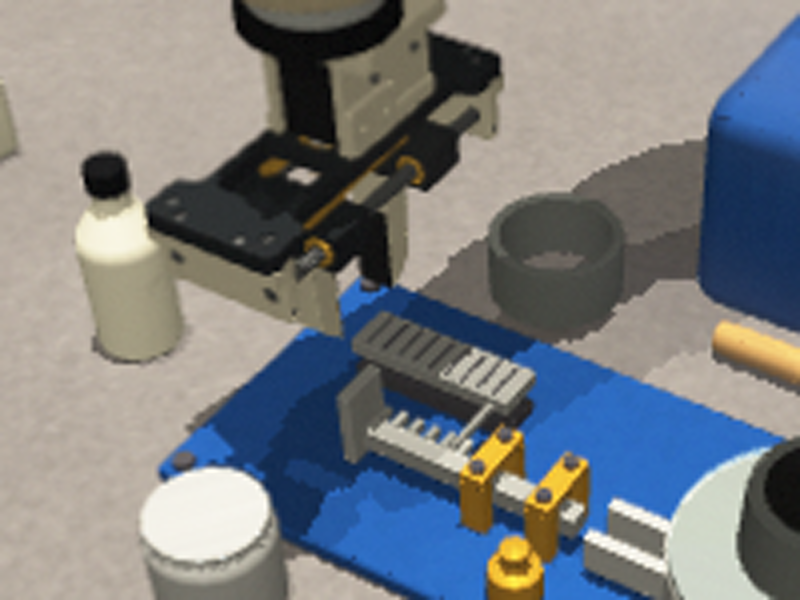

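```bash
python3 - <<'E'
from h import *
o=np.array([.5227,-.1946]);a=np.radians(10.4);ex=np.array([np.cos(a),np.sin(a)]);ey=np.array([-np.sin(a),np.cos(a)])
T=lambda x,y,z:[*(o+ex*x/1000+ey*y/1000),z/1000]
p,d,W=cloud('side')
z=4
im=cv2.resize(p[90:240,130:330,::-1],None,fx=z,fy=z,interpolation=cv2.INTER_CUBIC)
def dr(P,col):
    q=(proj(P,'side')-[130,90]+.5)*z
    cv2.polylines(im,[q.astype(int).reshape(-1,1,2)],True,col,1)
dr([T(-45,-70,40),T(-15,-70,40),T(-15,30,40),T(-45,30,40)],(0,255,0))
dr([T(15,-34,64),T(45,-34,64),T(45,-34,18),T(15,-34,18)],(0,255,0))
for s in(-1,1):
    dr([T(s*20.5,-62.5,48),T(s*39.5,-62.5,48),T(s*39.5,-43.5,48),T(s*20.5,-43.5,48)],(0,0,255))
cv2.imwrite('pics/side3o.png',im)
E
```

```text
(no output)
```

View pics/side3o.png

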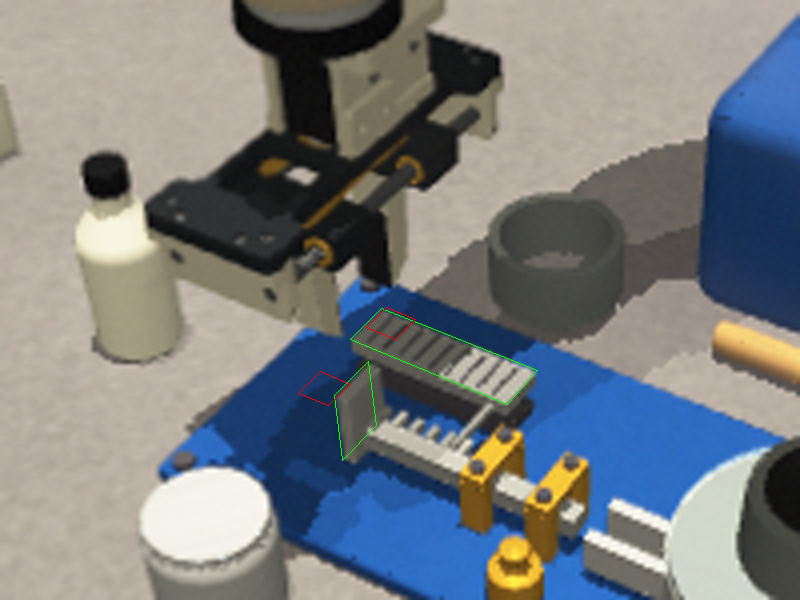

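```bash
python3 - <<'E'
from h import *
p,d,W=cloud('side')
o=np.array([.5227,-.1946]);a=np.radians(10.4);e=np.array([[np.cos(a),np.sin(a)],[-np.sin(a),np.cos(a)]])
def t(u,v):
    w=W[v,u];return (np.r_[e@(w[:2]-o),w[2]]*1000).round(0)
for zx,zy in [(375,278),(385,282),(380,265),(395,265),(390,285),(335,325),(325,320),(310,310),(335,300),(200,270),(275,300),(420,150),(110,210)]:
    print((zx,zy),t(130+zx//4,90+zy//4))
M=(W[...,2]>.03)
u,v=np.meshgrid(range(560),range(420))
x=(W[...,:2]-o)@e.T*1000
R=(abs(x[...,0])<110)&(x[...,1]>-120)&(x[...,1]<-72)&(W[...,2]>.02)
q=np.c_[x[R],W[R][:,2]*1000];print(len(q));
i=np.argsort(q[:,2]);print(q[i[:15]].round())
s=monitor.observe();print(s['position'],s['clock'])
p,d,W=cloud('wrist')
x=(W[...,:2]-o)@e.T*1000
for u,v in [(235,262),(205,275),(225,300),(335,262),(355,275)]: print((u,v),x[v,u].round(),W[v,u,2])
cv2.imwrite('pics/wrist3.png',p[...,::-1])
E
```

```text
(375, 278) [-19. -52.  87.]
(385, 282) [-20. -45.  87.]
(380, 265) [-19. -46.  98.]
(395, 265) [-23. -42.  97.]
(390, 285) [-20. -43.  85.]
(335, 325) [ 30. -41.  96.]
(325, 320) [ 33. -43. 100.]
(310, 310) [ 38. -49. 109.]
(335, 300) [ 26. -42. 108.]
(200, 270) [ 89. -64. 163.]
(275, 300) [ 88. -24. 160.]
(420, 150) [-26. -21. 174.]
(110, 210) [  16. -198.   99.]
566
[[ 87. -80. 150.]
 [ 87. -85. 150.]
 [ 88. -74. 151.]
 [ 86. -87. 151.]
 [ 87. -76. 152.]
 [ 87. -75. 152.]
 [ 88. -81. 153.]
 [ 87. -79. 153.]
 [ 87. -77. 154.]
 [ 87. -88. 154.]
 [ 88. -83. 155.]
 [ 87. -81. 155.]
 [ 86. -84. 155.]
 [ 87. -73. 156.]
 [ 87. -78. 156.]]
[ 0.53328575 -0.24705193  0.04836828] 4.9
(235, 262) [-21. -43.] 0.09345238772705079
(205, 275) [-31. -42.] 0.10873339428068125
(225, 300) [-20. -44.] 0.12532536108186335
(335, 262) [ 25. -42.] 0.09679262827839827
(355, 275) [ 31. -42.] 0.10997034273253825
```

View pics/wrist3.png

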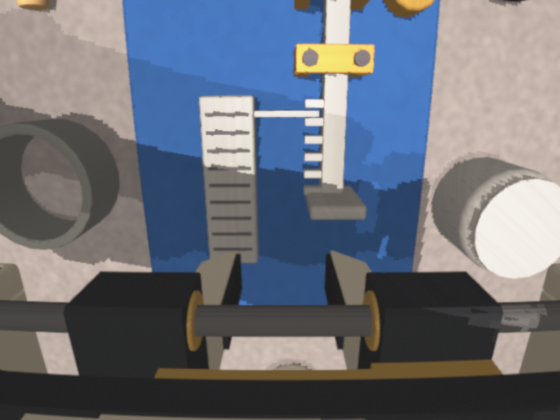

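The side overlay shows the tester model fitting well. The visible fingertips, near zoom px (385,285), measure about z = 85 mm, while the reported TCP is at 48 mm. I'll go down in small guarded steps, using the force reading and pictures.

```bash
python3 -m crank '[[[0,0,0.5],0,141],[[0,0,0.2],0,141],[[0,0,0],0,141]]'; python3 -m crank '[[[0,0,0.3],0,141],[[0,0,0],0,141]]';  python3 -m crank '[[[0,0,0.3],0,141],[[0,0,0],0,141]]'
```

```text
clock: 5.25
position: [0.5323, -0.2468, 0.0401]
ee_rot: [-2.014, -2.41, 0.0]
force: [0.8, 0.1, 0.2]
width: 0.444
clock: 5.45
position: [0.5324, -0.2468, 0.0371]
ee_rot: [-2.014, -2.411, 0.0]
force: [-0.2, -0.1, 0.7]
width: 0.447
clock: 5.65
position: [0.5324, -0.2468, 0.0341]
ee_rot: [-2.014, -2.411, 0.0]
force: [-0.6, -0.1, 0.0]
width: 0.446
```

```bash
python3 -m crank '[[[0,0,0.6],0,141],[[0,0,0.6],0,141],[[0,0,0],0,141]]'
cat > t.py <<'E'
from h import *
import sys
o=np.array([.5227,-.1946]);a=np.radians(10.4);ex=np.array([np.cos(a),np.sin(a)]);ey=np.array([-np.sin(a),np.cos(a)]);e=np.array([ex,ey])
T=lambda x,y,z:[*(o+ex*x/1000+ey*y/1000),z/1000]
s=monitor.observe();print({k:np.round(s[k],4) for k in ['clock','position','force','ft_torque','width']}, 'tester',(e@(s['position'][:2]-o)*1000).round(1))
p,d,W=cloud('side')
x=(W[...,:2]-o)@e.T*1000; zz=W[...,2]*1000
b=float(sys.argv[2]) if len(sys.argv)>2 else 0
z=4
im=cv2.resize(p[90:240,130:330,::-1],None,fx=z,fy=z,interpolation=cv2.INTER_CUBIC)
def dr(P,col):
    q=(proj(P,'side')-[130,90]+.5)*z
    cv2.polylines(im,[q.astype(int).reshape(-1,1,2)],True,col,1)
dr([T(-45,-70,40),T(-15,-70,40),T(-15,30,40),T(-45,30,40)],(0,255,0))
dr([T(15,-34+b,64),T(45,-34+b,64),T(45,-34+b,18),T(15,-34+b,18)],(0,255,0))
cv2.imwrite(f'pics/{sys.argv[1]}.png',im)
# catch top height: near-forward part ; paddle rear
ty=(e@(s['position'][:2]-o)*1000)[1]
m=(abs(x[...,0]+30)<13)&(x[...,1]>ty+15)&(x[...,1]<27)&(zz>22)&(zz<50); print('catch z',np.percentile(zz[m],[10,50,90]).round(1),m.sum())
m=(abs(x[...,0]-30)<14)&(x[...,1]>-60)&(x[...,1]<40)&(zz>56)&(zz<70); print('paddle y',x[...,1][m].mean().round(1) if m.sum() else None,m.sum())
E
python3 t.py side4
```

```text
clock: 5.95
position: [0.5319, -0.2467, 0.0214]
ee_rot: [-2.013, -2.41, 0.001]
force: [-0.1, 0.9, -0.7]
width: 0.447
{'clock': np.float64(5.95), 'position': array([ 0.5319, -0.2467,  0.0214]), 'force': array([-0.0545,  0.8739, -0.734 ]), 'ft_torque': array([ 0.01  , -0.1619, -0.0146]), 'width': np.float64(0.447)} tester [ -0.4 -52.9]
catch z [38.3 39.7 41. ] 247
paddle y -30.6 72
```

View pics/side4.png

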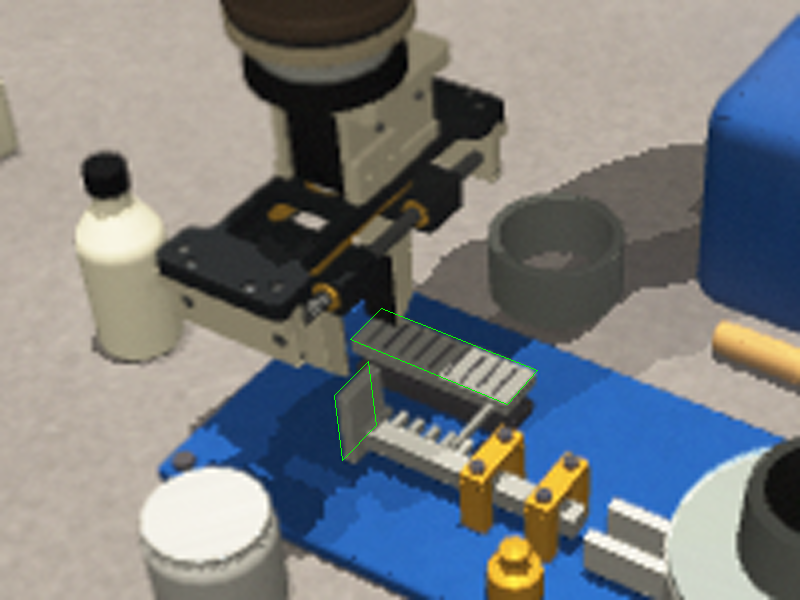

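```bash
python3 -m crank '[[[0,0,0.6],0,141],[[0,0,0.5],0,141],[[0,0,0],0,141]]'; python3 -m crank '[[[0,0,0.2],0,141],[[0,0,0],0,141]]'; python3 -m crank '[[[0,0,0.2],0,141],[[0,0,0],0,141]]'
```

```text
clock: 6.3
position: [0.5321, -0.2467, 0.0106]
ee_rot: [-2.013, -2.41, 0.001]
force: [0.4, 0.1, -0.0]
width: 0.448
clock: 6.5
position: [0.5326, -0.2469, 0.0094]
ee_rot: [-2.014, -2.411, 0.0]
force: [0.1, -0.5, 0.1]
width: 0.445
clock: 6.7
position: [0.5326, -0.2469, 0.0074]
ee_rot: [-2.014, -2.411, 0.0]
force: [1.1, 0.3, -1.1]
width: 0.446
```

```bash
python3 t.py side5; python3 -m crank '[[[0,0,0.2],0,141],[[0,0,0],0,141]]'; python3 -m crank '[[[0,0,0.2],0,141],[[0,0,0],0,141]]'
```

```text
{'clock': np.float64(6.7), 'position': array([ 0.5326, -0.2469,  0.0074]), 'force': array([ 1.0729,  0.3211, -1.1199]), 'ft_torque': array([-0.0082, -0.1069, -0.0244]), 'width': np.float64(0.4456)} tester [  0.3 -53.2]
catch z [38.4 39.7 41. ] 254
paddle y -35.8 105
clock: 6.95
position: [0.5325, -0.2469, 0.0053]
ee_rot: [-2.014, -2.411, 0.0]
force: [0.0, 0.5, 0.1]
width: 0.447
clock: 7.15
position: [0.5327, -0.2469, 0.0035]
ee_rot: [2.014, 2.411, -0.0]
force: [-0.8, 0.3, 3.1]
width: 0.446
```

View pics/side5.png

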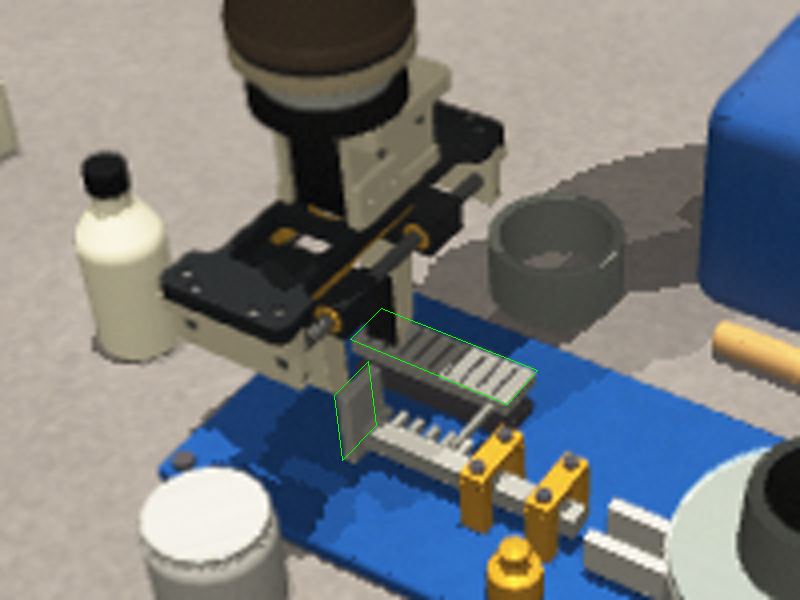

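```bash
python3 -m crank '[[[0,0,0.3],0,141],[[0,0,0.3],0,141],[[0,0,0],0,141]]'; python3 -m crank '[[[0,0,0.2],0,141],[[0,0,0],0,141]]'; python3 t.py side6
```

```text
clock: 7.45
position: [0.5328, -0.2469, -0.0026]
ee_rot: [2.014, 2.411, -0.0]
force: [-0.7, -1.2, 5.9]
width: 0.445
clock: 7.65
position: [0.5328, -0.2469, -0.0044]
ee_rot: [2.014, 2.411, -0.0]
force: [-1.1, -0.2, 7.2]
width: 0.447
{'clock': np.float64(7.65), 'position': array([ 0.5328, -0.2469, -0.0044]), 'force': array([-1.1331, -0.2243,  7.1722]), 'ft_torque': array([ 0.0793,  0.4405, -0.018 ]), 'width': np.float64(0.4466)} tester [  0.5 -53.3]
catch z [29.3 30.4 31.6] 242
paddle y -35.4 103
```

View pics/side6.png

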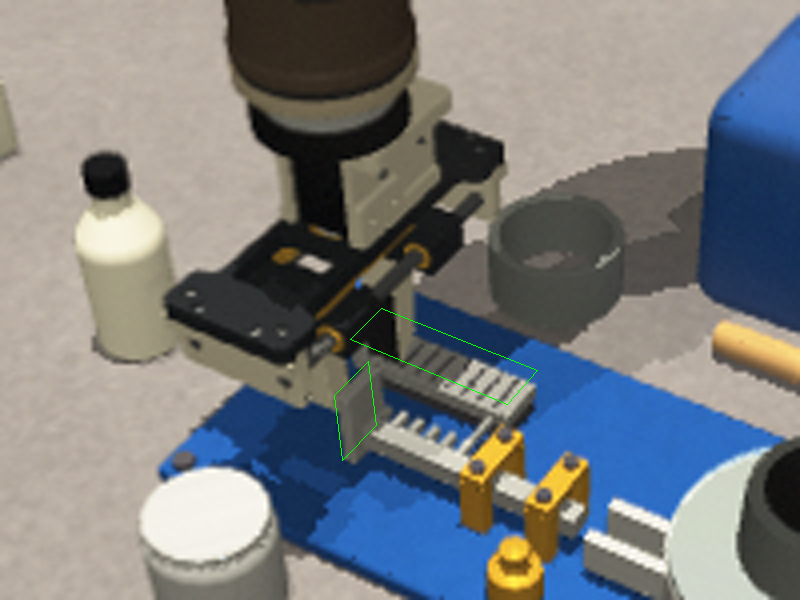

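```bash
python3 -m crank '[[[0.3,0,0.05],0,141],[[0.5,0,0],0,141],[[0,0,0],0,141]]'; python3 -m crank '[[[0.5,0,0],0,141],[[0.5,0,0],0,141],[[0,0,0],0,141]]'; python3 t.py side7 10
```

```text
clock: 8.0
position: [0.5323, -0.2402, -0.0043]
ee_rot: [2.012, 2.409, -0.0]
force: [0.6, -2.4, 7.3]
width: 0.446
clock: 8.3
position: [0.5307, -0.2311, -0.0042]
ee_rot: [2.013, 2.407, -0.001]
force: [-0.3, -4.6, 6.7]
width: 0.447
{'clock': np.float64(8.3), 'position': array([ 0.5307, -0.2311, -0.0042]), 'force': array([-0.2789, -4.5552,  6.6849]), 'ft_torque': array([-1.0891, -0.0693,  0.0572]), 'width': np.float64(0.4469)} tester [  1.3 -37.4]
catch z [29.4 30.8 31.9] 188
paddle y -23.3 88
```

View pics/side7.png

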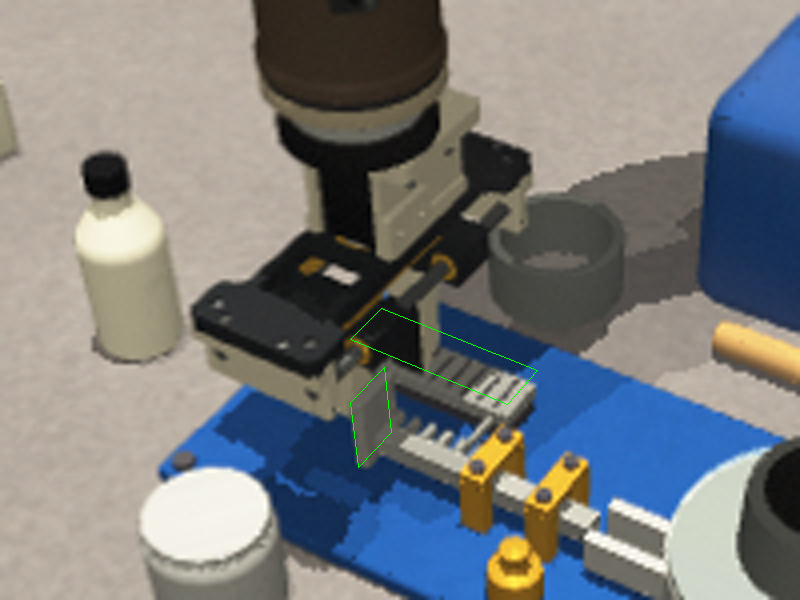

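```bash
python3 -m crank '[[[0.6,0,0.05],0,141],[[0.6,0,0],0,141],[[0,0,0],0,141]]'; python3 -m crank '[[[0.6,0,0],0,141],[[0.5,0,0],0,141],[[0,0,0],0,141]]'; python3 t.py side8 33
```

```text
clock: 8.65
position: [0.5288, -0.2193, -0.0045]
ee_rot: [2.012, 2.407, -0.0]
force: [0.2, -5.0, 6.6]
width: 0.446
clock: 8.95
position: [0.5268, -0.2085, -0.0046]
ee_rot: [2.013, 2.407, -0.0]
force: [0.8, -5.1, 8.0]
width: 0.448
{'clock': np.float64(8.95), 'position': array([ 0.5268, -0.2085, -0.0046]), 'force': array([ 0.8265, -5.1176,  8.0236]), 'ft_torque': array([-1.0979, -0.1945,  0.0403]), 'width': np.float64(0.4484)} tester [  1.5 -14.4]
catch z [28.5 30.  31.4] 102
paddle y 0.7 80
```

View pics/side8.png

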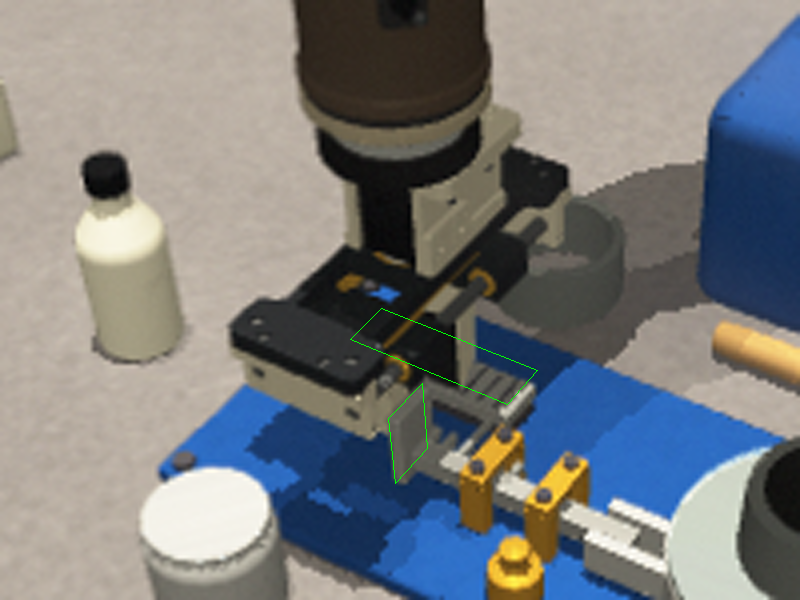

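```bash
python3 -m crank '[[[0.4,0,0],0,141],[[0,0,0],0,141]]'; python3 -m crank '[[[0.2,0,0],0,141],[[0,0,0],0,141]]'; python3 -m crank '[[[0.15,0,0],0,141],[[0,0,0],0,141]]'
```

```text
clock: 9.2
position: [0.5262, -0.2049, -0.0046]
ee_rot: [2.013, 2.407, -0.0]
force: [0.9, -5.3, 7.6]
width: 0.447
clock: 9.4
position: [0.5259, -0.2033, -0.0046]
ee_rot: [2.013, 2.406, -0.001]
force: [1.2, -7.0, 6.8]
width: 0.449
clock: 9.6
position: [0.5257, -0.2019, -0.0046]
ee_rot: [2.013, 2.406, -0.001]
force: [0.9, -7.5, 7.1]
width: 0.448
```

```bash
python3 -m crank '[[[0.15,0,0],0,141],[[0,0,0],0,141]]'; python3 -m crank '[[[0.15,0,0],0,141],[[0,0,0],0,141]]'; python3 t.py side9 40
```

```text
clock: 9.8
position: [0.5254, -0.2005, -0.0046]
ee_rot: [2.013, 2.406, -0.001]
force: [1.1, -7.4, 6.4]
width: 0.448
clock: 10.0
position: [0.5253, -0.2, -0.0046]
ee_rot: [2.014, 2.404, -0.001]
force: [2.8, -9.7, 5.7]
width: 0.445
{'clock': np.float64(10.0), 'position': array([ 0.5253, -0.2   , -0.0046]), 'force': array([ 2.7629, -9.7271,  5.747 ]), 'ft_torque': array([-2.0885, -0.397 , -0.0108]), 'width': np.float64(0.4446)} tester [ 1.6 -5.7]
catch z [28.9 30.3 31.7] 67
paddle y 9.1 80
```

View pics/side9.png

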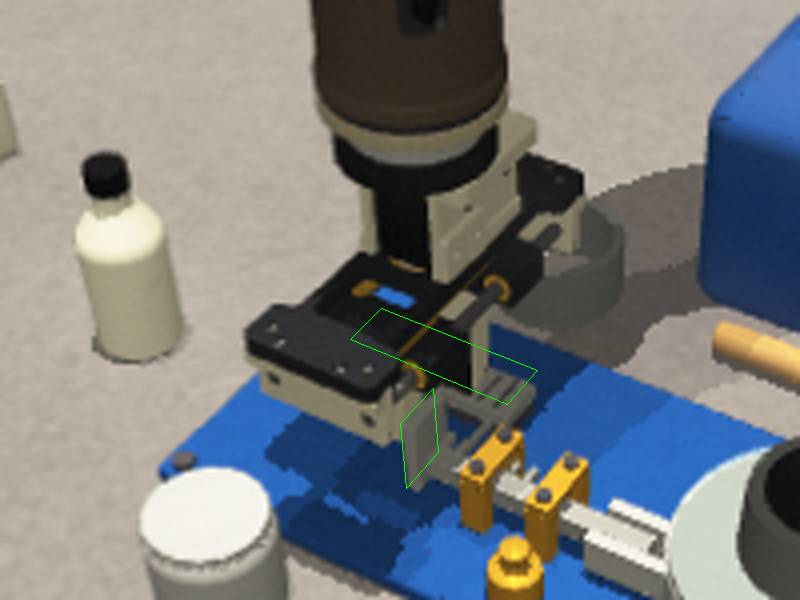

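```bash
python3 -m crank '[[[0.2,0,0],0,141],[[0,0,0],0,141]]'; python3 -m crank '[[[0.2,0,0],0,141],[[0,0,0],0,141],[[0,0,0],0,141]]'; python3 t.py side10 40
```

```text
clock: 10.25
position: [0.5253, -0.1999, -0.0045]
ee_rot: [2.015, 2.401, -0.002]
force: [4.1, -14.9, 1.9]
width: 0.446
clock: 10.55
position: [0.5253, -0.1999, -0.0045]
ee_rot: [2.016, 2.398, -0.004]
force: [6.3, -20.7, 1.0]
width: 0.445
{'clock': np.float64(10.55), 'position': array([ 0.5253, -0.1999, -0.0045]), 'force': array([  6.3258, -20.7399,   0.998 ]), 'ft_torque': array([-4.2841, -1.01  , -0.3848]), 'width': np.float64(0.445)} tester [ 1.6 -5.7]
catch z [28.7 30.2 31.3] 69
paddle y 9.3 80
```

```bash
python3 -m crank '[[[-0.2,0,0],0,141],[[-0.2,0,0],0,141],[[0,0,0],0,141]]'; python3 t.py side11 40
```

```text
clock: 10.9
position: [0.5253, -0.1998, -0.0046]
ee_rot: [2.015, 2.404, -0.001]
force: [2.2, -9.0, 6.2]
width: 0.448
{'clock': np.float64(10.9), 'position': array([ 0.5253, -0.1998, -0.0046]), 'force': array([ 2.1989, -9.0232,  6.2458]), 'ft_torque': array([-1.9705, -0.3539, -0.2939]), 'width': np.float64(0.4485)} tester [ 1.6 -5.6]
catch z [28.5 30.3 31.3] 70
paddle y 9.1 78
```

Bolt still home, with the catch still held down. Next I'll let the catch up, then back away.

```bash
python3 -m crank '[[[0,0,-0.4],0,141],[[0,0,-0.4],0,141],[[0,0,-0.4],0,141],[[0,0,-0.4],0,141],[[0,0,0],0,141]]'; python3 t.py side12 40
```

```text
clock: 11.45
position: [0.5236, -0.2, 0.0105]
ee_rot: [2.016, 2.405, -0.003]
force: [-0.0, -9.2, 1.8]
width: 0.45
{'clock': np.float64(11.45), 'position': array([ 0.5236, -0.2   ,  0.0105]), 'force': array([-8.8000e-03, -9.2257e+00,  1.7873e+00]), 'ft_torque': array([-2.0638, -0.0589, -0.2679]), 'width': np.float64(0.4497)} tester [-0.1 -5.5]
catch z [38.5 40.1 40.9] 71
paddle y 9.1 75
```

View pics/side12.png

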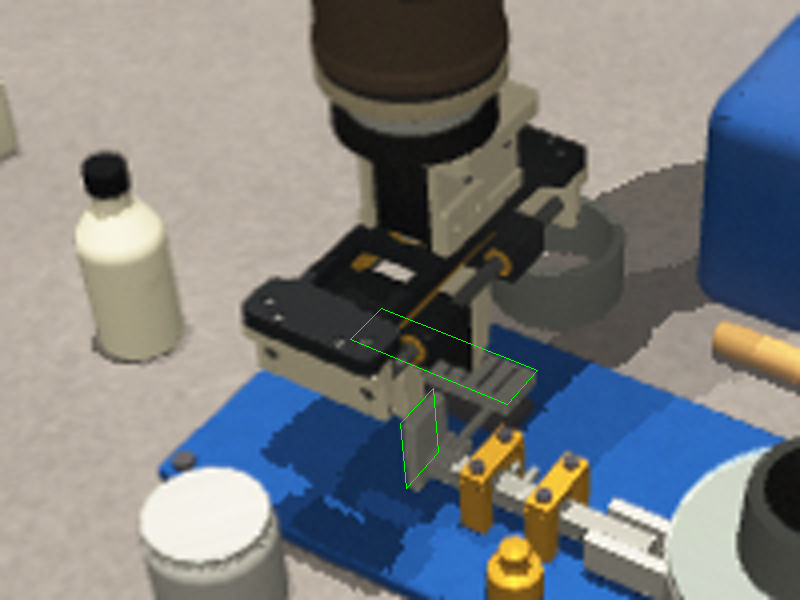

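```bash
python3 -m crank '[[[-0.5,0,0],0,141],[[-0.8,0,0],0,141],[[-0.7,0,0],0,141],[[0,0,0],0,141]]'; python3 -m crank '[[[0,0,-4],0,141],[[0,0,-4],0,141],[[0,0,-4],0,141],[[0,0,-3],0,141],[[0,0,0],0,141]]';python3 -m crank '[[[-4,0,0],0,141],[[-4,0,0],0,141],[[-4,0,0],0,141],[[0,0,0],0,141],[[0,0,0],0,141]]'; python3 t.py side13 40; python3 - <<'E'
from h import *
o=np.array([.5227,-.1946]);a=np.radians(10.4);e=np.array([[np.cos(a),np.sin(a)],[-np.sin(a),np.cos(a)]])
for n in ['wrist','top']:
    p,d,W=cloud(n);cv2.imwrite(f'pics/{n}13.png',p[...,::-1])
    x=(W[...,:2]-o)@e.T*1000; z=W[...,2]*1000
    m=(abs(x[...,0]-30)<20)&(x[...,1]>-60)&(x[...,1]<40)&(z>60)&(z<70);print(n,'paddle top',m.sum(),x[m].mean(0) if m.any() else '')
    m=(abs(x[...,0]+30)<12)&(abs(x[...,1]+20)<45)&(z>20)&(z<60);print('catch z',np.median(z[m]))
    for l in ['mould_mid','weight_mid','spare_mould_mid','oil_bottle_mid','tin_mid']:
        r=look_for(l,n);print(l,[(q['score'],np.round(q['location'],3)) for q in r[:1]])
E
```

```text
clock: 11.9
position: [0.5271, -0.2172, 0.0103]
ee_rot: [2.016, 2.41, -0.0]
force: [-0.3, -1.0, 0.7]
width: 0.442
clock: 12.4
position: [0.5299, -0.216, 0.165]
ee_rot: [2.009, 2.406, 0.004]
force: [-0.0, 0.1, -0.3]
width: 0.447
clock: 12.9
position: [0.5478, -0.3343, 0.1591]
ee_rot: [-2.015, -2.408, 0.0]
force: [-0.8, 0.6, 0.4]
width: 0.448
{'clock': np.float64(12.9), 'position': array([ 0.5478, -0.3343,  0.1591]), 'force': array([-0.7565,  0.6333,  0.4294]), 'ft_torque': array([ 0.0297, -0.0965,  0.0061]), 'width': np.float64(0.4481)} tester [  -0.6 -142. ]
catch z [38.5 39.9 41.2] 370
paddle y 11.7 53
wrist paddle top 391 [30.22956185  8.19765084]
catch z 40.58198279727904
mould_mid []
weight_mid []
spare_mould_mid [(0.66, array([ 0.368, -0.238,  0.034]))]
oil_bottle_mid [(0.93, array([ 0.564, -0.382,  0.083]))]
tin_mid [(0.68, array([ 0.548, -0.183,  0.055]))]
top paddle top 67 [29.72154343  8.9846498 ]
catch z 39.34975053256787
mould_mid [(0.51, array([ 0.489, -0.021,  0.084]))]
weight_mid [(0.74, array([ 0.578, -0.094,  0.031]))]
spare_mould_mid [(0.58, array([ 0.373, -0.247,  0.043]))]
oil_bottle_mid [(0.68, array([ 0.562, -0.379,  0.065]))]
tin_mid [(0.81, array([ 0.664, -0.205,  0.059]))]
```

View pics/side13.png

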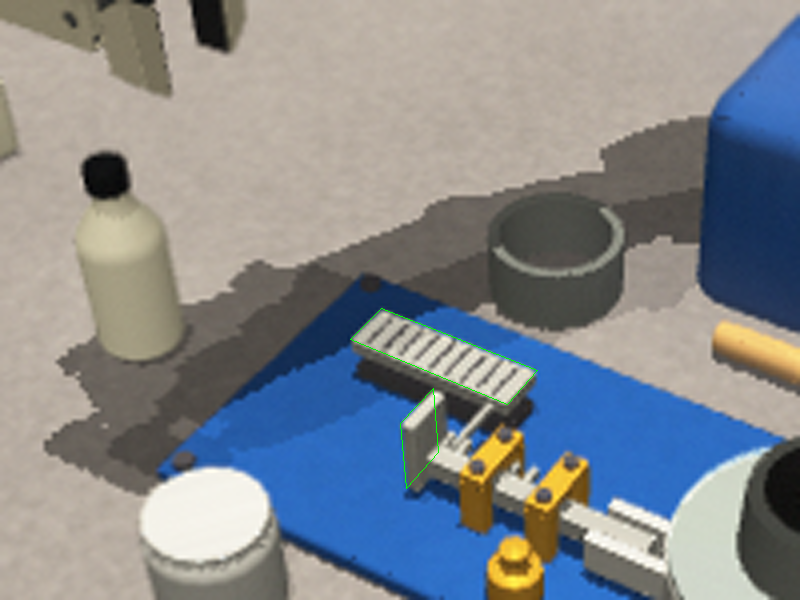

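View pics/wrist13.png

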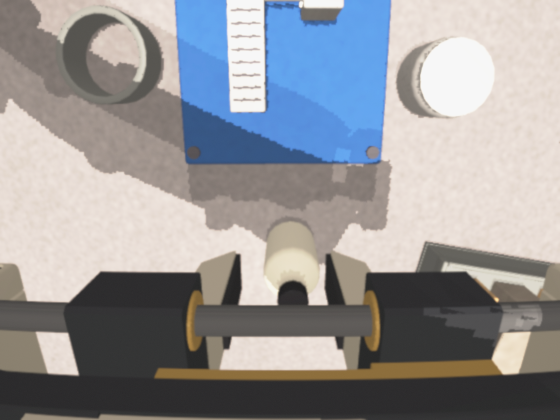

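```bash
python3 - <<'E'
from h import *
o=np.array([.5227,-.1946]);a=np.radians(10.4);ex=np.array([np.cos(a),np.sin(a)]);ey=np.array([-np.sin(a),np.cos(a)])
T=lambda x,y,z:[*(o+ex*x/1000+ey*y/1000),z/1000]
z=8
def dr(im,P,n,off):
    q=(proj(P,n)-off+.5)*z
    cv2.polylines(im,[q.astype(int).reshape(-1,1,2)],True,(0,0,255),1)
out=[]
p=get_image('side')[0];cv2.imwrite('pics/side14.png',p[...,::-1])
for f,b in (('side0',0),('side14',40)):
    i=cv2.imread(f'pics/{f}.png')
    off=np.array([205,170]);im=cv2.resize(i[170:240,205:255],None,fx=z,fy=z,interpolation=cv2.INTER_CUBIC)
    dr(im,[T(15,-34+b,64),T(45,-34+b,64),T(45,-26+b,64),T(15,-26+b,64)],'side',off)
    dr(im,[T(15,-34+b,64),T(45,-34+b,64),T(45,-34+b,18),T(15,-34+b,18)],'side',off)
    out.append(im)
cv2.imwrite('pics/cmp.png',np.hstack(out))
E
```

```text
(no output)
```

View pics/cmp.png

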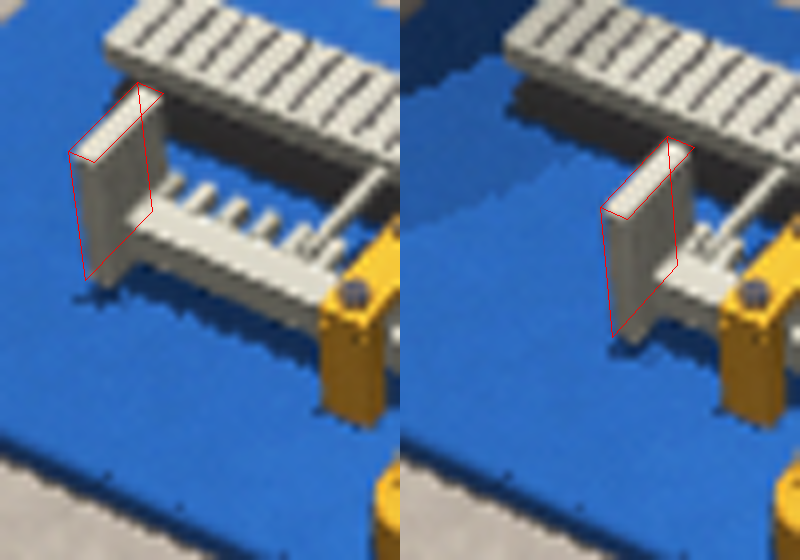

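```bash
python3 -c "
from cell import workorder,monitor
print(monitor.observe()['clock'],monitor.observe()['dq'].round(3));print(workorder.sign_off())"
```

```text
13.6 [ 0.003  0.001  0.001 -0.001 -0.     0.002 -0.001]
the job is handed in; nothing more can be done
None
```

The turntable is locked, and I handed the job in at 13.6 s. I pressed the catch down with one fingertip and held it while the other pushed the paddle until the bolt hit its stop. Only then did I let the catch up and move the hand away.

**Checks**
- **Catch:** during the push its top measured about 30 mm, roughly 9–10 mm down. After release it was back at 40 mm, fully up.
- **Bolt:** at the end of travel the tool stopped moving while the push rose to about 20 N. Before-and-after side pictures fit a 40 mm travel. The catch springing fully up also means its lug sits between two teeth.
- **Hand and loose things:** force readings were near zero after the hand moved away. From the top camera, the mould and the weight were within about 2 mm of where they started. The bottle, tin and spare mould stand upright and look undisturbed in the last pictures. I had no starting measurement for those three, and I did not check the spatula or screwdriver.

**Disagreements**
- **Fingertips:** they were about 36 mm higher than the reported tool position. I found the catch by contact force and pictures instead.
- **Paddle position:** the wrist and top cameras put its middle at 8–9 mm, where 10 mm was expected. That is within the 2 mm calibration error, so I relied on the force at the stop and the side pictures.
- **Tin:** the wrist camera's network reported the tin in the wrong place. The top camera's position agrees with the pictures.

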